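# Cup on the drip tray, tray onto the dispenser's pegs

### The job

Get the water dispenser ready for the next cup: gently stand the small cup upright in the middle of the loose drip tray, let go of it, and only then slide the tray, cup and all, along the shelf onto the dispenser's two pegs until it is fully home, flush against the dispenser. Keep the tray on the shelf (never lift it), keep the cup standing in the middle, and leave the tall cup, dish rack, lunch box and strainer where they are.

Things in the scene. Friction and masses are not known exactly. Their poses are not given: they have to be found in the camera images.
- dispenser: Fixed countertop water dispenser, 240 mm tall, grey with white head. Origin at shelf level, middle of its flat peg face (170 wide, 50 mm high; the 150 mm wide head above is flush with it). +x points into the dispenser (the tray comes home along +x), y along the face. Two level 9 mm pegs at y = -40 and +40 mm, 13 mm above the shelf, stick out 24 mm to -x, the last 10 mm tapering to 3 mm.
- spout (a point): Tip of the dispenser's spout, a 16 mm thick steel pipe over the tray's place: 55 mm in front of the peg face (dispenser x = -55 mm, y = 0), lowest point 152 mm above the shelf.
- tray: Loose steel drip tray, flat slab 150 (x) by 140 (y) by 26 mm thick, 0.6 kg, dark stripes on top. Origin: centre of underside. Its +x edge has two slots at y = -40 and +40 mm, 13 wide, 28 deep, open above, slot floor 5 mm up; other edges plain. Home when its axes match the dispenser's and its origin is at dispenser x = -75 mm, y = 0. An off-centre push on an edge turns it.
- tray_back (a point): Point on the tray: middle of its slotted (+x) edge at the underside, 75 mm from the tray's origin. It meets the dispenser's origin when home. At the start it is well clear of the pegs and the tray is turned up to about 0.55 rad from the dispenser.
- small_cup: The smaller of the two green ceramic cups: no handle, 60 mm diameter at the rim (slightly narrower at the foot), 62 mm tall, 4 mm wall, about 0.16 kg. Origin at the centre of its underside, z up. Stands upright on the shelf.
- tall_cup: The taller green cup, to be left alone: no handle, 72 mm rim diameter, 105 mm tall. Origin at the centre of its underside.
- dish_rack: Bamboo dish rack, to be left alone: 120 mm (x) by 274 mm (y), 92 mm high, two white plates standing in it up to 150 mm high. Origin at the middle of its near (-x) edge at shelf level; it extends 120 mm to +x.
- lunch_box: Lunch box with snap lid, to be left alone: 126 mm (x) by 185 mm (y) by 62 mm high. Origin at the middle of its near (-x) edge at shelf level; it extends 126 mm to +x.
- strainer: Steel strainer, to be left alone: bowl of 150 mm diameter, 55 mm high, with a wire handle reaching 160 mm from its centre to its +y side. Origin at shelf level under the nearest (-x) point of its rim; the bowl's centre is 75 mm from it along +x.
There are look-alikes about, which are no part of the job. What is shaped like the small_cup but red is not meant. What is meant by the tray is not orange, and is the larger of those in its own colour.

How it is judged:
By the outcome, as a careful person would: the job done as asked, in the order asked, and still so for the second after the job is handed in, with the robot touching nothing.
It also fails if it takes over 72 s, if anything falls off the work surface, if the arm or the gripper's body presses on something with over 40 N, if the wrist force passes 120 N, or if a joint passes its speed limit or range.

### The arm

A 6-joint arm with a two-finger parallel gripper is mounted at the origin on the work surface. World frame = base frame: x ahead of the robot, y to its left, z up, the work surface at z = 0. Lengths are in m, angles in rad, forces in N, time in s.
With the tool pointing down it reaches from about 0.375 to 0.9 m from the base axis. Payload 3.1 kg.
Tool frame: the origin (TCP) lies between the finger pads; the fingertips stand 22 mm ahead of it and the grasp point (between the pads) lies 3 mm ahead of it; z points along the fingers, y is the direction in which the jaws open and shut (so a half turn about z gives the same grasp; the last joint's range is limited). The gripper opens to 87 mm and grips with 3 to 60 N. Pads are 19 mm wide; open, the fingers measure 117 mm over their backs; the gripper's body (75 mm by 190 mm) begins 51 mm behind the grasp point.
Start: joints at [-1.417, 0.527, 1.433, -0, 1.181, -0.178], TCP at [0.204, -0.591, 0.221] pointing down, gripper open.
Joint ranges: [-3.08, 3.08], [-0.75, 2.2], [0.22, 2.44], [-1.43, 4.57], [0, 2.65], [-2.85, 2.85]. Speed limits (rad/s): [2.79, 2.79, 3.14, 3.14, 3.14, 3.14].

### API

Orientations are given as a unit quaternion [x, y, z, w].
In Python, from rig import get_obs, camera, get_calibration, hand_in, search_frame gives the robot as it stands.
- The arm moves only by the shell command python3 -m jog 'ROWS' [FORCE]. ROWS is JSON, a list of rows, each an object with "grip": the closure in counts, from 0 (fully open) to 255 (shut); "travel": the shift along the world's x, y, z in cm, a list of three; "twist": the turn about the world's z in degrees. A call has 1 to 8 rows; each row shifts and turns the commanded pose from where the row before left it; what a row does not reach is not made up. A row lasts 1/10 s, in which the tool goes at most 50 mm and 8.59 degrees, less where a joint would pass 70% of its speed; a pose out of reach is approached as far as the arm can. A call is refused whole if a number of a shift passes 5 or a number of a turn 8.59, either way. A call with a gripper value outside its range is refused whole. The fingers move at their own pace and stop on an object; FORCE is the grip in N (left out, the last holds). Time passes only in rows, so rows that do not move let the fingers close. It gives the time, the measured TCP pose, the force and the opening at its end, in the units of the state.
- get_obs(): the state, without advancing time (a new reading comes with each control period).
- camera(name): name is "scene" or "top"; returns the picture (400x640x3 uint8, red, green, blue); there is no depth.
- get_calibration(name): a dict with "fx", "fy", "cx", "cy" (pixels), "R" (3x3) and "t" (3): a world point X has camera coordinates R X + t. Camera axes: x right, y down, z forward; pixel columns grow to the right and rows downward; lengths in m; the calibration is good to about 2 mm. A picture is of the moment at which its call begins. get_calibration takes no time and is no camera call.
- hand_in(): hands the job in, once; it reports no verdict.
Trained networks look in the newest picture that a camera, given by its name, has taken for a name from the list of things; names that differ only in an ending like _2 or _b are one class to them, and where a whole thing is asked for, a point or a joint stands for the part that bears it (a point fixed in the world has none). Each returns a list of dicts, best first, with "p" (0 to 1); they miss things now and then, are a little off and sometimes report something else, mostly with a low value. They report only what shows in the picture. A call takes as long as a camera call. They do not tell look-alikes from the thing itself.
- search_frame(target, camera): "at" ([x, y, z] in m, in world coordinates, good to about 4 mm: the middle of the surface that is visible of it).
The state is a dict: "time": time; "q": joint angles; "joint_velocities": joint speeds; "joint_torque": joint torques, N m; "position": TCP position; "tool_rot": TCP orientation; "ft_force": force on the tool from outside, world axes, zero at the start; "moment": the same for the moment, N m; "grip_width": finger opening in m.
Only numpy, scipy, OpenCV 4.12 (cv2) and the standard library are available. Lean on these libraries where they do the work, as an engineer would, in place of code of your own. Each camera call takes 0.05 s, during which the arm holds its last target. There are 200 camera calls.

## Working session

There is one attempt and no reset: what is moved stays moved. The work goes in short steps, Python scripts to look and compute and a shell command to move; the robot and the scene stay as the last step left them, time stands still between calls to the robot, and variables do not carry over. Pictures are saved under pics/ and viewed, about 8 in all and at most 12, crops included, and the job is handed in when it is done.

```bash
mkdir -p pics; ls; python3 - <<'E'
from rig import *
import cv2
for c in ("scene","top"):
    im=camera(c); cv2.imwrite(f"pics/{c}0.png",im[:,:,::-1])
    for n in ("dispenser","spout","tray","tray_back","small_cup","tall_cup","dish_rack","lunch_box","strainer"):
        try: r=search_frame(n,c)
        except Exception as e: r=[dict(at=[0],p=0)]; print(e)
        print(c,n,[([round(v,3) for v in d["at"]],round(d["p"],2)) for d in r[:4]])
o=get_obs(); print(o["time"],o["position"],o["tool_rot"],o["grip_width"])
for c in ("scene","top"):
    k=get_calibration(c); print(k)
E
```

```text
pics
scene dispenser [([0.637, 0.384, 0.231], 0.88)]
scene spout [([0.637, 0.383, 0.23], 0.69), ([0.61, 0.043, 0.027], 0.4)]
scene tray [([0.375, -0.002, 0.022], 0.71), ([0.612, 0.045, 0.028], 0.59), ([0.359, 0.217, 0.024], 0.58), ([0.606, -0.344, 0.073], 0.43)]
scene tray_back [([0.363, 0.213, 0.025], 0.89), ([0.376, -0.003, 0.021], 0.77), ([0.615, 0.042, 0.023], 0.6)]
scene small_cup [([0.521, -0.199, 0.037], 0.88), ([0.372, -0.307, 0.039], 0.65), ([0.475, -0.304, 0.044], 0.6)]
scene tall_cup [([0.607, -0.341, 0.076], 0.7)]
scene dish_rack [([0.778, -0.312, 0.084], 0.64)]
scene lunch_box [([0.858, 0.029, 0.063], 0.68)]
scene strainer [([0.798, 0.248, 0.021], 0.95)]
top dispenser [([0.577, 0.348, 0.239], 0.86)]
top spout [([0.579, 0.349, 0.242], 0.86)]
top tray [([0.372, -0.007, 0.024], 0.77), ([0.605, 0.038, 0.026], 0.68), ([0.354, 0.227, 0.028], 0.68)]
top tray_back [([0.37, -0.006, 0.019], 0.98), ([0.6, 0.037, 0.029], 0.92), ([0.355, 0.223, 0.025], 0.6)]
top small_cup [([0.471, -0.316, 0.029], 0.93), ([0.361, -0.32, 0.036], 0.8), ([0.521, -0.206, 0.025], 0.67)]
top tall_cup [([0.
[... 204 characters left out ...]
 [ 9.86268022e-01  1.65152623e-01 -4.87793480e-06  1.26626177e-05] 0.08712558867055763
{'fx': 499.5120529856746, 'fy': 499.5120529856746, 'cx': 309.3281712927582, 'cy': 204.8809310244985, 'R': array([[-0.62190232,  0.78309406, -0.00109489],
       [ 0.59585213,  0.47229402, -0.64953722],
       [-0.50813163, -0.40460109, -0.76032901]]), 't': array([ 0.37038413, -0.27516499,  1.47243106])}
{'fx': 423.23593191772073, 'fy': 423.23593191772073, 'cx': 313.09885665832206, 'cy': 197.75898375670667, 'R': array([[ 0.01409154, -0.99968852,  0.0205981 ],
       [-0.99515133, -0.01602707, -0.09704104],
       [ 0.09734094, -0.01913077, -0.99506721]]), 't': array([-0.03851685,  0.59643401,  0.99749846])}
```

View pics/top0.png

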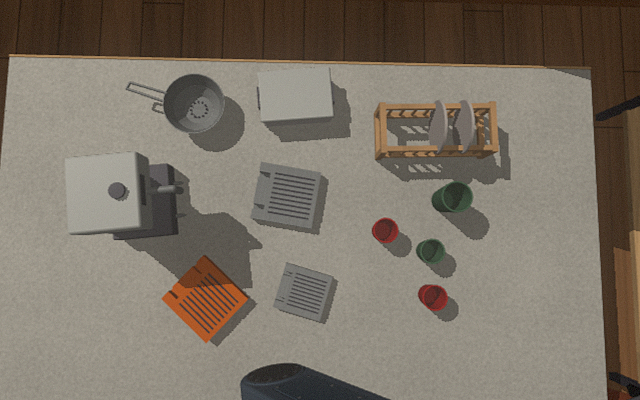

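View pics/scene0.png

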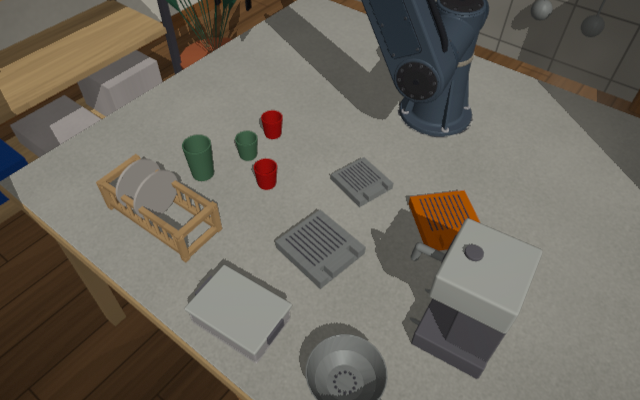

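The top view shows the dispenser on the left (head about 65–150, 152–235; spout about 180,188). The large grey tray is at (288,196) with its slots facing left. The small green cup is at (431,251) with red look-alikes beside it, and the smaller grey and orange trays are decoys. I'll crop for corners next.

```bash
python3 - <<'E'
import cv2,numpy as np
t=cv2.imread("pics/top0.png");s=cv2.imread("pics/scene0.png")
def crop(im,x0,y0,x1,y1,f,o):
    c=cv2.resize(im[y0:y1,x0:x1],None,fx=f,fy=f,interpolation=cv2.INTER_CUBIC)
    for x in range((x0+19)//20*20,x1,20):
        cv2.line(c,((x-x0)*f,0),((x-x0)*f,6),(0,0,255),1); cv2.putText(c,str(x),((x-x0)*f-10,16),0,.35,(0,0,255),1)
    for y in range((y0+19)//20*20,y1,20):
        cv2.line(c,(0,(y-y0)*f),(6,(y-y0)*f),(0,0,255),1); cv2.putText(c,str(y),(8,(y-y0)*f+4),0,.35,(0,0,255),1)
    cv2.imwrite(o,c)
crop(t,60,140,330,250,3-0,"pics/a.png")if 0 else None
a=crop(t,60,145,326,245,3,"pics/topc.png"); crop(s,270,195,550,380,3-1,"pics/scc.png")
a=cv2.imread("pics/topc.png");b=cv2.imread("pics/scc.png");print(a.shape,b.shape)
b=b[:, :]; 
W=max(a.shape[1],b.shape[1]);o=np.zeros((600,W,3),np.uint8)
o[:300,:a.shape[1]]=a; b=cv2.resize(b,None,fx=1,fy=1)
crop(s,270,200,535,378,3,"pics/scc.png")
E
```

```text
(300, 798, 3) (370, 560, 3)
```

View pics/topc.png

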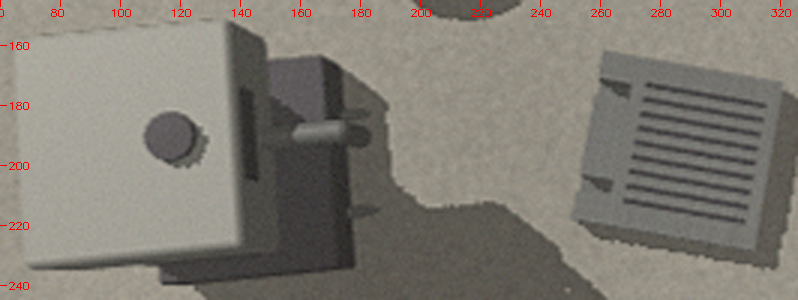

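View pics/scc.png

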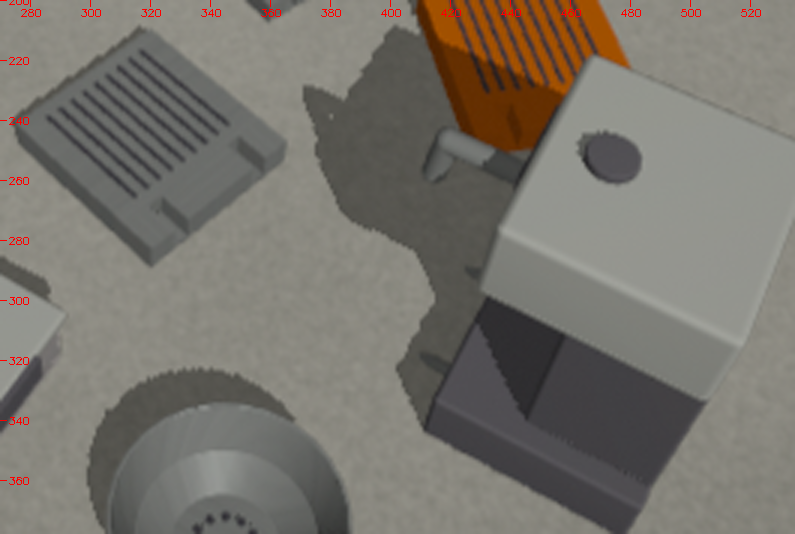

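The crops show the tray's top-face corners clearly in both views, plus the peg-face and head corners, the peg tips and the spout. I'll fit poses by reprojection over both cameras.

```bash
cat > h.py <<'E'
from rig import *
import numpy as np, cv2
from scipy.optimize import least_squares
K={c:get_calibration(c) for c in("scene","top")}
def proj(c,X):
    k=K[c]; p=np.atleast_2d(X)@k["R"].T+k["t"]; return np.c_[k["fx"]*p[:,0]/p[:,2]+k["cx"],k["fy"]*p[:,1]/p[:,2]+k["cy"]]
def place(v,P):
    c,s=np.cos(v[2]),np.sin(v[2]); P=np.array(P,float)
    return np.c_[v[0]+c*P[:,0]-s*P[:,1],v[1]+s*P[:,0]+c*P[:,1],P[:,2]+(v[3] if len(v)>3 else 0)]
def fit(obs,v0):  # obs: list (cam,pixel,model point)
    f=lambda v:np.concatenate([(proj(c,place(v,[m]))[0]-p) for c,p,m in obs])
    r=least_squares(f,v0,loss="soft_l1"); return r.x,r.fun.reshape(-1,2)
def greens(c,im=None):  # masks of green blobs: stats
    im=camera(c) if im is None else im
    h=cv2.cvtColor(im,cv2.COLOR_RGB2HSV); m=cv2.inRange(h,(55,60,25),(95,255,255))
    n,l,st,ce=cv2.connectedComponentsWithStats(m); return [st[i] for i in range(1,n) if st[i,4]>80]
def cupfit(boxes,v0):
    a=np.linspace(0,2*np.pi,60); ring=lambda r,z:np.c_[r*np.cos(a),r*np.sin(a),0*a+z]
    P=np.r_[ring(.03,.062),ring(.0265,0)]
    def f(v):
        o=[]
        for c,b in boxes.items():
            q=proj(c,P+v); o+=list(np.r_[q.min(0)-(b[0]-.5,b[1]-.5),q.max(0)-(b[0]+b[2]-.5,b[1]+b[3]-.5)])
        return np.array(o)
    r=least_squares(f,v0); return r.x,r.fun
E
python3 - <<'E'
from h import *
np.set_printoptions(precision=4,suppress=True)
t=lambda x,y:("top",np.array([60+(x+.5)/3-.5,145+(y+.5)/3-.5]))
s=lambda x,y:("scene",np.array([270+(x+.5)/3-.5,200+(y+.5)/3-.5]))
a,b,h=.075,.07,.026
tr=[(*t(604,52),(a,-b,h)),(*t(572,216),(a,b,h)),(*t(783,82),(-a,-b,h)),(*t(757,249),(-a,b,h)),
(*s(151,247),(a,-b,h)),(*s(287,147),(a,b,h)),(*s(148,28),(-a,b,h)),(*s(15,127),(-a,-b,h))]
for v0 in ([.6,.04,1.5],[.6,.04,1.5,0]): v,r=fit(tr,v0);print("tray",v);
print(r)
d=[(*t(228,20),(0,-.075,.24)),(*t(243,245),(0,.075,.24)),(*t(322,57),(0,-.085,.05)),(*t(355,267),(0,.085,.0)),
(*t(371,112),(-.024,-.04,.013)),(*t(379,210),(-.024,.04,.013)),
(*s(500,228),(0,-.075,.24)),(*s(593,55),(0,.075,.24)),(*s(436,398),(0,-.085,.05)),(*s(427,432),(0,-.085,0)),(*s(420,355),(-.024,-.04,.013)),(*s(467,268),(-.024,.04,.013)),(*s(433,181),(-.055,0,.152))]
for v0 in ([.6,.25,1.5],[.6,.25,1.5,0]): v,r=fit(d,v0);print("disp",v)
print(r)
T=cv2.imread("pics/top0.png")[:,:,::-1];S=cv2.imread("pics/scene0.png")[:,:,::-1]
gt,gs=greens("top",T),greens("scene",S);print(gt,gs)
bt=[g for g in gt if abs(g[0]+g[2]/2-431)<15 and abs(g[1]+g[3]/2-251)<15][0];bs=[g for g in gs if abs(g[0]+g[2]/2-247)<15 and abs(g[1]+g[3]/2-146)<15][0]
print(cupfit({"top":bt,"scene":bs},[.47,-.31,0]))
E
```

```text
tray [0.6056 0.0375 1.4167]
tray [ 0.6048  0.0369  1.4164 -0.0058]
[[-0.1475 -0.4934]
 [ 0.1513  0.8692]
 [ 0.2219 -0.1897]
 [-0.6636  0.2798]
 [-0.1157  1.1942]
 [-0.5316 -1.6881]
 [ 0.2022  0.6478]
 [-0.0203 -0.431 ]]
disp [0.5895 0.311  1.6974]
disp [ 0.5884  0.3112  1.6925 -0.0038]
[[-0.2059 -0.6181]
 [ 0.1283  1.4446]
 [-0.2382 -0.5333]
 [ 0.4635  0.7218]
 [-0.5841  0.7254]
 [-0.6927  0.2762]
 [-0.8363  0.3297]
 [-0.3284 -1.9454]
 [-0.2547  0.6429]
 [-1.2215  0.6241]
 [ 0.2903  0.1982]
 [-0.0485  0.3021]
 [ 0.6762 -0.4535]]
[] [array([235, 131,  22,  29, 505], dtype=int32), array([ 182,  135,   31,   46, 1056], dtype=int32)]Traceback (most recent call last):
  File "<stdin>", line 17, in <module>
IndexError: list index out of range
```

```bash
python3 - <<'E'
from h import *
np.set_printoptions(precision=4,suppress=True)
T=cv2.imread("pics/top0.png")[:,:,::-1].copy();S=cv2.imread("pics/scene0.png")[:,:,::-1].copy()
h=cv2.cvtColor(T,cv2.COLOR_RGB2HSV);print(h[246:256:3,424:440:4].tolist())
def gr(im):
    a=im.astype(int); m=((a[:,:,1]>a[:,:,0]*1.2)&(a[:,:,1]>a[:,:,2]*1.03)).astype(np.uint8)
    n,l,st,ce=cv2.connectedComponentsWithStats(cv2.morphologyEx(m,cv2.MORPH_OPEN,np.ones((2,2),np.uint8)));return [s for s in st[1:] if s[4]>150]
gt,gs=gr(T),gr(S);print(gt,gs)
pick=lambda g,x,y:[q for q in g if abs(q[0]+q[2]/2-x)<15 and abs(q[1]+q[3]/2-y)<15][0]
print(cupfit({"top":pick(gt,431,251),"scene":pick(gs,247,146)},[.47,-.31,0]))
E
```

```text
[[[52, 43, 65], [47, 55, 65], [48, 41, 62], [30, 30, 51]], [[46, 41, 69], [47, 57, 63], [52, 42, 67], [34, 33, 54]], [[54, 53, 67], [53, 47, 65], [56, 62, 70], [60, 50, 77]], [[63, 47, 65], [57, 42, 66], [44, 65, 59], [60, 56, 82]]]
[array([433, 185,  41,  28, 320], dtype=int32)] [array([236, 132,  22,  30, 530], dtype=int32), array([ 183,  136,   32,   46, 1080], dtype=int32)]Traceback (most recent call last):
  File "<stdin>", line 10, in <module>
  File "<stdin>", line 9, in <lambda>
IndexError: list index out of range
```

```bash
python3 - <<'E'
from h import *
np.set_printoptions(precision=4,suppress=True)
T=cv2.imread("pics/top0.png")
print(cupfit({"scene":(235,131,22,29)},[.47,-.31,0]))
x,r=cupfit({"scene":(235,131,22,29),"top":(417,239,28,26)},[.47,-.31,0]);print(x,r)
c=cv2.resize(T[180:320,365:485],None,fx=4,fy=4,interpolation=cv2.INTER_CUBIC)
for X in(x,[.471,-.316,0]):
  a=np.linspace(0,6.3,60)
  for rr,z in((.03,.062),(.0265,0)):
    q=proj("top",np.c_[X[0]+rr*np.cos(a),X[1]+rr*np.sin(a),0*a+z]); cv2.polylines(c,[((q-(365,180)+.5)*4).astype(int)],1,(0,255,255) if X is x else (255,255,0),1)
cv2.imwrite("pics/cup.png",c)
o=get_obs();print(o["q"],o["position"])
E
```

```text
(array([ 0.4201, -0.372 , -0.0754]), array([ 0.1402, -0.1057, -0.1451,  0.1064]))
[ 0.4722 -0.3128 -0.0047] [-0.5156 -1.0345  0.8808  1.4462 -1.255   0.1246  1.592  -0.1051]
[-1.4175  0.5275  1.4327 -0.      1.1814 -0.1785] [ 0.2036 -0.5909  0.221 ]
```

View pics/cup.png

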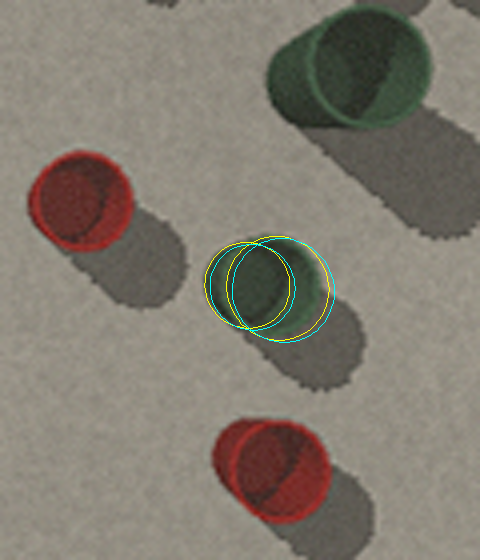

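The cup estimate (0.472, -0.313) agrees with the picture and the networks. The current jaw axis (-71°) avoids its neighbours, so I'll move above it.

```bash
python3 -m jog '[{"grip":0,"travel":[3,3,0],"twist":0},{"grip":0,"travel":[3.4,3.5,0],"twist":0},{"grip":0,"travel":[3.4,3.5,0],"twist":0},{"grip":0,"travel":[3.4,3.5,0],"twist":0},{"grip":0,"travel":[3.4,3.5,0],"twist":0},{"grip":0,"travel":[3.4,3.5,0],"twist":0},{"grip":0,"travel":[3.4,3.6,0],"twist":0},{"grip":0,"travel":[2,2.5,-2],"twist":0}]' 15; python3 -m jog '[{"grip":0,"travel":[1.4,1.2,-3],"twist":0},{"grip":0,"travel":[0,0,-2],"twist":0},{"grip":0,"travel":[0,0,0],"twist":0}]'
```

```text
time: 1.8
position: [0.4613, -0.324, 0.2034]
tool_rot: [0.986, 0.166, 0.002, 0.003]
ft_force: [0.4, -0.3, 0.3]
grip_width: 0.0871
time: 2.1
position: [0.4705, -0.3106, 0.1483]
tool_rot: [0.986, 0.166, -0.002, -0.003]
ft_force: [-0.4, 0.2, -0.1]
grip_width: 0.0866
```

```bash
python3 - <<'E'
from h import *
a=camera("scene");b=camera("top")
f=lambda im,x,y:cv2.resize(im[y:y+130,x:x+130],None,fx=3,fy=3,interpolation=cv2.INTER_CUBIC)
A=f(a,185,70)
p=get_obs()["position"]
for X,col in((( .472,-.313,.062),(255,255,0)),((p[0],p[1],.062),(0,255,255))):
    q=(proj("scene",[X])[0]-(185,70)+.5)*3; cv2.circle(A,tuple(q.astype(int)),3,col,1)
cv2.imwrite("pics/g1.png",np.hstack([A,f(b,370,180)])[:,:,::-1])
print(p, get_obs()["time"])
E
```

```text
[ 0.4716995  -0.31311175  0.151102  ] 2.2
```

View pics/g1.png

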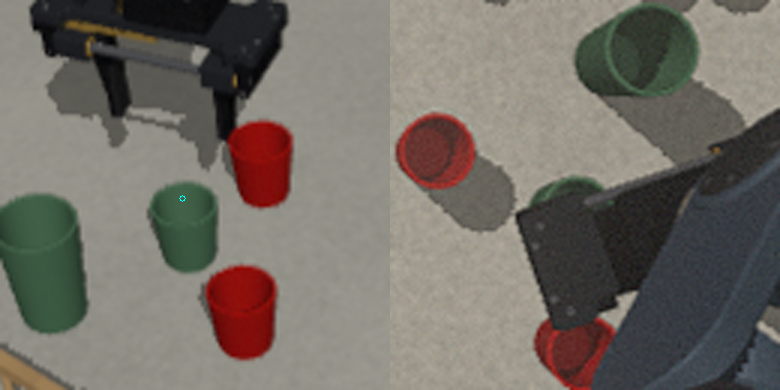

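The projected estimate lies on the cup rim centre within about 2 mm. Next I descend and grip.

```bash
python3 -m jog '[{"grip":0,"travel":[0,0,-3],"twist":0},{"grip":0,"travel":[0,0,-3],"twist":0},{"grip":0,"travel":[0,0,-2.5],"twist":0},{"grip":0,"travel":[0,0,-1.5],"twist":0},{"grip":0,"travel":[0,0,-0.6],"twist":0},{"grip":0,"travel":[0,0,0],"twist":0},{"grip":60,"travel":[0,0,0],"twist":0},{"grip":90,"travel":[0,0,0],"twist":0}]' 15; python3 -m jog '[{"grip":130,"travel":[0,0,0],"twist":0},{"grip":130,"travel":[0,0,0],"twist":0},{"grip":130,"travel":[0,0,0],"twist":0},{"grip":130,"travel":[0,0,0],"twist":0},{"grip":130,"travel":[0,0,0],"twist":0}]'
```

```text
time: 3.0
position: [0.4723, -0.3138, 0.0463]
tool_rot: [0.986, 0.165, 0.001, 0.001]
ft_force: [-0.4, 0.2, -0.0]
grip_width: 0.0781
time: 3.5
position: [0.4713, -0.3123, 0.0453]
tool_rot: [0.986, 0.165, -0.0, -0.0]
ft_force: [-1.2, 1.5, 5.4]
grip_width: 0.0576
```

```bash
python3 -m jog '[{"grip":130,"travel":[0,0,0.5],"twist":0},{"grip":130,"travel":[0,0,1.5],"twist":0},{"grip":130,"travel":[0,0,2.5],"twist":0},{"grip":130,"travel":[0,0,3],"twist":0},{"grip":130,"travel":[0,0.5,3],"twist":0},{"grip":130,"travel":[0.5,1.5,1.5],"twist":0},{"grip":130,"travel":[1,2.5,0],"twist":0},{"grip":130,"travel":[1.2,3,0],"twist":0}]'; python3 -m jog '[{"grip":130,"travel":[1.4,3.8,0],"twist":0},{"grip":130,"travel":[1.4,3.8,0],"twist":0},{"grip":130,"travel":[1.4,3.8,0],"twist":0},{"grip":130,"travel":[1.4,3.8,0],"twist":0},{"grip":130,"travel":[1.4,3.8,0],"twist":0},{"grip":130,"travel":[1.4,3.8,0],"twist":0},{"grip":130,"travel":[1.3,2.8,0],"twist":0},{"grip":130,"travel":[0.9,1.5,0],"twist":0}]';python3 -m jog '[{"grip":130,"travel":[0.1,0.4,0],"twist":0},{"grip":130,"travel":[0,0,0],"twist":0},{"grip":130,"travel":[0,0,0],"twist":0}]'
```

```text
time: 4.3
position: [0.4991, -0.2373, 0.1652]
tool_rot: [0.986, 0.164, 0.0, 0.0]
ft_force: [0.2, -1.4, -1.9]
grip_width: 0.0578
time: 5.1
position: [0.6045, 0.0367, 0.1641]
tool_rot: [0.986, 0.167, -0.0, -0.0]
ft_force: [-0.7, -0.1, -1.8]
grip_width: 0.0575
time: 5.4
position: [0.6049, 0.0359, 0.1646]
tool_rot: [0.986, 0.165, -0.001, 0.0]
ft_force: [0.4, -0.3, -2.3]
grip_width: 0.0578
```

Cup held. I'll descend to just above the tray and check.

```bash
python3 -m jog '[{"grip":130,"travel":[0,0.1,-1.5],"twist":0},{"grip":130,"travel":[0,0,-2.5],"twist":0},{"grip":130,"travel":[0,0,-2.5],"twist":0},{"grip":130,"travel":[0,0,-1.3],"twist":0},{"grip":130,"travel":[0,0,-0.4],"twist":0},{"grip":130,"travel":[0,0,0],"twist":0}]'; python3 - <<'E'
from h import *
a=camera("scene");o=get_obs();p=o["position"];print(p)
f=5;x0,y0=255,160
A=cv2.resize(a[y0:y0+120,x0:x0+150],None,fx=f,fy=f,interpolation=cv2.INTER_CUBIC)
def poly(X,col):
    q=((proj("scene",X)-(x0,y0)+.5)*f).astype(int); cv2.polylines(A,[q],True,col,1)
t=np.linspace(0,6.28,50)
for r,z in((.03,.062),(.0265,0)): poly(np.c_[p[0]+r*np.cos(t),p[1]+r*np.sin(t),0*t+z+p[2]-.045],(255,255,0))
for z in(.0,.026): poly(place([.6056,.0375,1.417],[(i*.075,j*.07,z) for i,j in((1,1),(1,-1),(-1,-1),(-1,1))]),(0,255,255))
cv2.imwrite("pics/pl.png",A[:,:,::-1])
E
```

```text
time: 6.0
position: [0.6055, 0.0373, 0.0828]
tool_rot: [0.986, 0.165, -0.0, -0.0]
ft_force: [0.0, -0.3, -1.8]
grip_width: 0.058
[0.60612673 0.03750982 0.0834931 ]
```

View pics/pl.png

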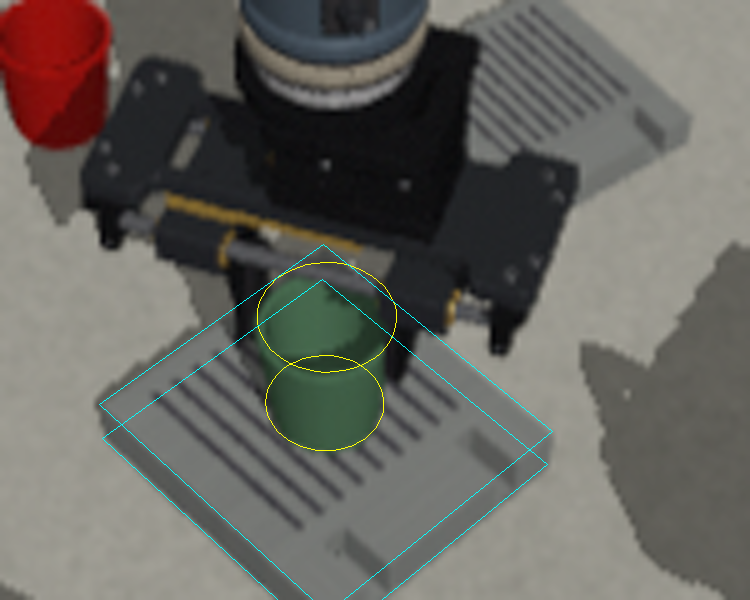

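The cup overlay and tray outline match the picture within a few mm. Next I lower it gently and release.

```bash
python3 -m jog '[{"grip":130,"travel":[0,0,-0.4],"twist":0},{"grip":130,"travel":[0,0,-0.4],"twist":0},{"grip":130,"travel":[0,0,-0.2],"twist":0},{"grip":130,"travel":[0,0,-0.1],"twist":0},{"grip":130,"travel":[0,0,0],"twist":0}]'; python3 -m jog '[{"grip":130,"travel":[0,0,-0.1],"twist":0},{"grip":130,"travel":[0,0,0],"twist":0}]'
```

```text
time: 6.55
position: [0.6056, 0.0382, 0.0719]
tool_rot: [0.986, 0.165, -0.0, -0.0]
ft_force: [0.4, 0.1, -1.8]
grip_width: 0.0579
time: 6.75
position: [0.6059, 0.0383, 0.0714]
tool_rot: [0.986, 0.165, 0.0, -0.0]
ft_force: [-0.2, 0.7, 0.3]
grip_width: 0.0579
```

Contact: the 1.8 N weight is off the fingers. Now open slowly and rise.

```bash
python3 -m jog '[{"grip":75,"travel":[0,0,0],"twist":0},{"grip":60,"travel":[0,0,0],"twist":0},{"grip":40,"travel":[0,0,0],"twist":0},{"grip":0,"travel":[0,0,0],"twist":0},{"grip":0,"travel":[0,0,0],"twist":0},{"grip":0,"travel":[0,0,1],"twist":0},{"grip":0,"travel":[0,0,3],"twist":0},{"grip":0,"travel":[0,0,4],"twist":0}]'; python3 -m jog '[{"grip":0,"travel":[0,0,4],"twist":0},{"grip":0,"travel":[0,-3,1],"twist":5},{"grip":0,"travel":[-1,-4,0],"twist":8},{"grip":0,"travel":[-1,-4,0],"twist":8},{"grip":0,"travel":[-1,-2,0],"twist":8},{"grip":0,"travel":[0,0,0],"twist":8},{"grip":0,"travel":[0,0,0],"twist":8},{"grip":0,"travel":[0,0,0],"twist":8}]'; python3 - <<'E'
from rig import *; import cv2
o=get_obs();print(o["q"],o["position"],o["time"])
for c in("scene","top"): cv2.imwrite(f"pics/{c}1.png",camera(c)[:,:,::-1])
E
```

```text
time: 7.55
position: [0.6041, 0.0382, 0.1505]
tool_rot: [0.986, 0.165, -0.002, -0.001]
ft_force: [0.4, -0.0, 0.4]
grip_width: 0.0867
time: 8.35
position: [0.5755, -0.0924, 0.2018]
tool_rot: [0.808, 0.59, 0.0, 0.0]
ft_force: [-0.2, -0.0, -0.7]
grip_width: 0.0872
[-3.50805678e-01  4.93124515e-01  1.56169378e+00  2.94339503e-05
  1.08590111e+00 -4.16840241e-02] [ 0.57552347 -0.09240082  0.20181446] 8.35
```

View pics/top1.png

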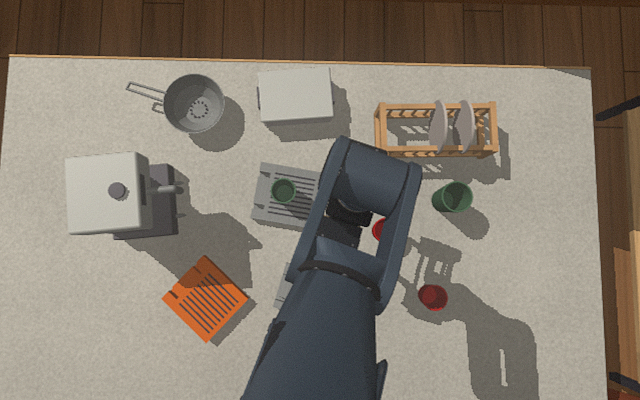

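Cup stands in the middle of the tray, released, with everything else in place. Next I bring the open fingers, parallel to the tray's back edge, down about 25 mm behind it.

```bash
python3 -m jog '[{"grip":0,"travel":[0.7,1,0],"twist":4.5},{"grip":0,"travel":[0.6,1.1,0],"twist":4.4},{"grip":0,"travel":[0,0,-3],"twist":0},{"grip":0,"travel":[0,0,-4],"twist":0},{"grip":0,"travel":[0,0,-4],"twist":0},{"grip":0,"travel":[0,0,-3.6],"twist":0},{"grip":0,"travel":[0,0,-2],"twist":0},{"grip":0,"travel":[0,0,-0.6],"twist":0}]'; python3 - <<'E'
from h import *
from scipy.spatial.transform import Rotation as R
np.set_printoptions(precision=4,suppress=True)
o=get_obs();x=R.from_quat(o["tool_rot"]).as_matrix()[:,0];print(o["position"],np.degrees(np.arctan2(x[1],x[0])),o["ft_force"],o["q"])
print("cup top px expected",proj("top",[[.6056,.0375,.088]]),proj("scene",[[.6056,.0375,.088]]))
# arc plan
s=np.array([.6056,.0375]);e=np.array([.6044,.192]);a,b=1.417,1.695
n=20
for k in range(n+1):
    u=k/n;th=a+(b-a)*u
    m=(s+e)/2;d=e-s;L=np.hypot(*d);r=L/2/np.sin((b-a)/2);nrm=np.array([-d[1],d[0]])/L
    C=m+nrm*r*np.cos((b-a)/2)
    v=s-C;w=(b-a)*u;p=C+[np.cos(w)*v[0]-np.sin(w)*v[1],np.sin(w)*v[0]+np.cos(w)*v[1]]
    t=p-.0845*np.array([np.cos(th),np.sin(th)])
    if k%2==0:print(k,p,np.degrees(th),"TCP",t)
E
```

```text
time: 9.25
position: [0.5871, -0.0703, 0.0267]
tool_rot: [0.762, 0.648, -0.001, -0.002]
ft_force: [0.2, -0.4, -0.1]
grip_width: 0.0871
[ 0.5871 -0.0703  0.0267] 80.76473256878187 [ 0.2498 -0.3538 -0.0959] [-0.308   0.7585  1.6489 -0.      0.7388 -0.1468]
cup top px expected [[284.396  191.0398]] [[319.9539 226.2132]]
0 [0.6056 0.0375] 81.18811957003766 TCP [ 0.5927 -0.046 ]
2 [0.6074 0.0529] 82.78094224050135 TCP [ 0.5968 -0.0309]
4 [0.6088 0.0683] 84.37376491096504 TCP [ 0.6005 -0.0158]
6 [0.6098 0.0838] 85.96658758142871 TCP [ 0.6038 -0.0005]
8 [0.6103 0.0993] 87.5594102518924 TCP [0.6067 0.0149]
10 [0.6104 0.1148] 89.15223292235609 TCP [0.6091 0.0303]
12 [0.61   0.1303] 90.74505559281978 TCP [0.6111 0.0458]
14 [0.6093 0.1458] 92.33787826328349 TCP [0.6127 0.0613]
16 [0.6081 0.1612] 93.93070093374718 TCP [0.6139 0.0769]
18 [0.6065 0.1766] 95.52352360421085 TCP [0.6146 0.0925]
20 [0.6044 0.192 ] 97.11634627467454 TCP [0.6149 0.1082]
```

```bash
python3 -m jog '[{"grip":0,"travel":[0.1,0.6,0],"twist":0},{"grip":0,"travel":[0.1,0.7,0],"twist":0.2},{"grip":0,"travel":[0.1,0.4,0],"twist":0.2},{"grip":0,"travel":[0.05,0.3,0],"twist":0},{"grip":0,"travel":[0.05,0.3,0],"twist":0},{"grip":0,"travel":[0.05,0.3,0],"twist":0}]'; python3 -m jog '[{"grip":0,"travel":[0.05,0.3,0],"twist":0},{"grip":0,"travel":[0.05,0.3,0],"twist":0}]'
```

```text
time: 9.85
position: [0.5934, -0.0446, 0.0295]
tool_rot: [0.759, 0.652, 0.0, 0.0]
ft_force: [0.8, -0.7, -0.2]
grip_width: 0.087
time: 10.05
position: [0.5942, -0.0387, 0.029]
tool_rot: [0.759, 0.651, 0.0, 0.0]
ft_force: [-0.1, 1.0, 0.3]
grip_width: 0.0871
```

```bash
python3 -m jog '[{"grip":0,"travel":[0.05,0.3,0],"twist":0},{"grip":0,"travel":[0.05,0.3,0],"twist":0}]';python3 -m jog '[{"grip":0,"travel":[0.05,0.3,0],"twist":0},{"grip":0,"travel":[0.05,0.3,0],"twist":0}]'; python3 - <<'E'
from h import *
p=get_obs()["position"];a=camera("scene");x0,y0,f=255,160,5
A=cv2.resize(a[y0:y0+120,x0:x0+150],None,fx=f,fy=f,interpolation=cv2.INTER_CUBIC)
for z in(.0,.026):
    q=((proj("scene",place([.6056,.0375,1.417],[(i*.075,j*.07,z) for i,j in((1,1),(1,-1),(-1,-1),(-1,1))]))-(x0,y0)+.5)*f).astype(int); cv2.polylines(A,[q],True,(0,255,255),1)
cv2.imwrite("pics/ct.png",A[:,:,::-1])
E
```

```text
time: 10.25
position: [0.5951, -0.0327, 0.0289]
tool_rot: [0.759, 0.651, -0.0, -0.0]
ft_force: [0.5, -0.7, 0.1]
grip_width: 0.0869
time: 10.45
position: [0.5961, -0.0267, 0.0289]
tool_rot: [0.759, 0.651, -0.0, -0.0]
ft_force: [0.0, 0.6, -0.4]
grip_width: 0.087
```

View pics/ct.png

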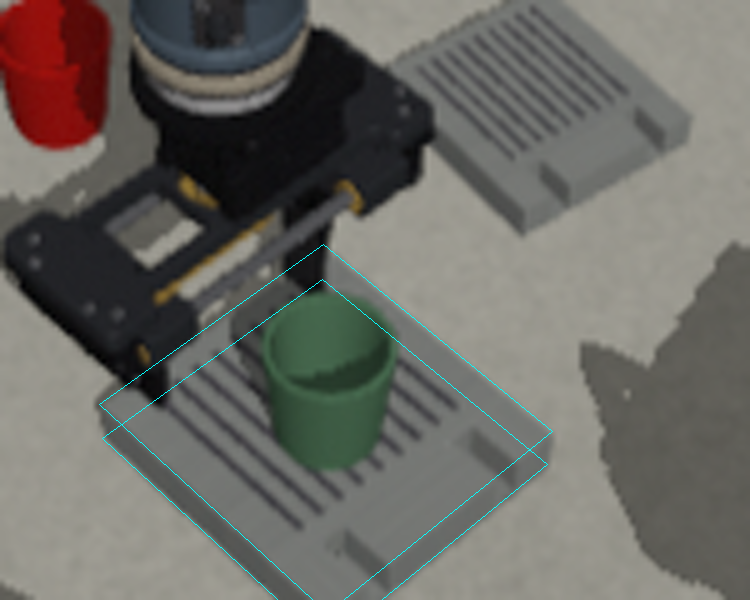

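The tray and cup have not moved, although the fingers should be past the back edge. I'll work out where the fingertips really are.

```bash
python3 - <<'E'
from h import *
np.set_printoptions(precision=4,suppress=True)
from scipy.spatial.transform import Rotation as R
o=get_obs();Rm=R.from_quat(o["tool_rot"]).as_matrix();p=o["position"];print(p,Rm[:,1])
def bp(u,v,z):
    k=K["scene"];d=k["R"].T@np.array([(u-k["cx"])/k["fx"],(v-k["cy"])/k["fy"],1]);c=-k["R"].T@k["t"];return c+d*(z-c[2])/d[2]
for u,v in((155,403),(305,290)):
    u,v=255+u/5,160+v/5
    for z in(.007,.028,.04):
        X=bp(u,v,z);print(z,X,"in tool x,y",Rm.T[:2]@(X-p))
a=camera("top");b=camera("scene")
f=4;A=cv2.resize(b[205:285,255:345],None,fx=f*2,fy=f*2,interpolation=cv2.INTER_CUBIC)
for s in(-1,1):
  for z in(-.022+.029,):
    for dx,dy in((-.0095,.0435),(.0095,.0435),(.0095,.0585),(-.0095,.0585)):
      X=p+Rm[:,0]*dx+Rm[:,1]*dy*s+Rm[:,2]*.022
      q=((proj("scene",[X])[0]-(255,205)+.5)*8).astype(int);cv2.circle(A,tuple(q),3,(255,0,255),1)
cv2.imwrite("pics/ft.png",A[:,:,::-1])
E
```

```text
[ 0.5961 -0.0262  0.0289] [ 0.9886 -0.1509 -0.0002]
0.007 [ 0.637  -0.0361  0.007 ] in tool x,y [-0.0036  0.0419]
0.028 [ 0.6484 -0.0255  0.028 ] in tool x,y [0.0086 0.0516]
0.04 [ 0.6549 -0.0195  0.04  ] in tool x,y [0.0155 0.0571]
0.007 [ 0.5407 -0.0231  0.007 ] in tool x,y [-0.0053 -0.0553]
0.028 [ 0.5542 -0.0128  0.028 ] in tool x,y [ 0.007  -0.0435]
0.04 [ 0.5619 -0.0069  0.04  ] in tool x,y [ 0.0139 -0.0367]
```

View pics/ft.png

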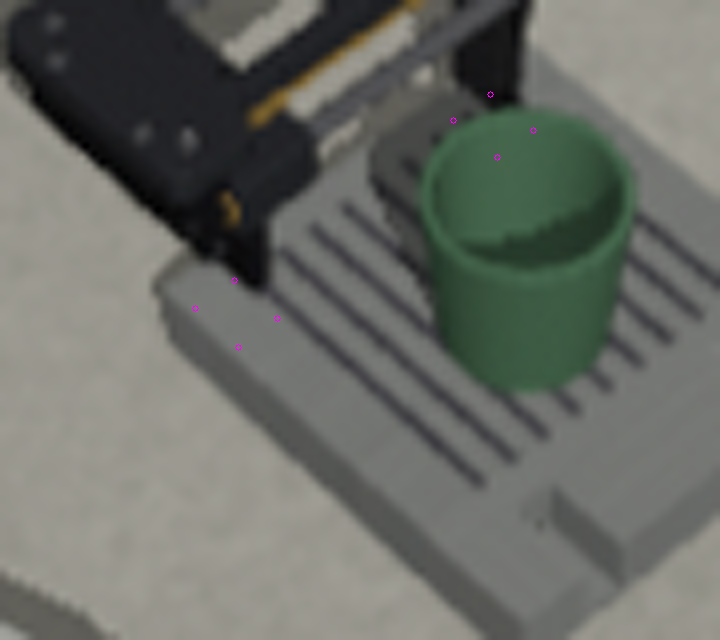

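```bash
python3 - <<'E'
from h import *
np.set_printoptions(precision=1,suppress=True)
from scipy.spatial.transform import Rotation as R
p=np.array([.4717,-.3131,.1511]);Rm=R.from_quat([.986,.1655,0,0]).as_matrix()
for s in(-1,1):
  for t in(.022,.01,.0):
    X=[p+Rm[:,0]*dx+Rm[:,1]*dy*s+Rm[:,2]*t for dx,dy in((-.0095,.0435),(.0095,.0435),(.0095,.0585),(-.0095,.0585))]
    print(s,t,((proj("scene",X)-(185,70)+.5)*3).tolist())
im=cv2.imread("pics/g1.png",0)
print("dark extents rows per col"); 
for c in range(96,140,4): r=np.where(im[60:160,c]<32)[0]; print(c,r.max()+60 if len(r) else None,end="; ")
for c in range(206,246,4): r=np.where(im[60:160,c]<32)[0]; print(c,r.max()+60 if len(r) else None,end="; ")
E
```

```text
-1 0.022 [[226.60544933740533, 141.9929527502391], [217.6350874219812, 155.91919272336298], [234.28524626870518, 159.8207059867293], [243.12439498721062, 145.8222209289471]]
-1 0.01 [[225.50902719246824, 130.70751442005786], [216.4621822712308, 144.63032019077065], [233.23239515810997, 148.53096841994426], [242.1461432721935, 134.53540528284555]]
-1 0.0 [[224.58302605462484, 121.176214105605], [215.47146146541138, 135.09491923774002], [232.34304908145032, 138.99449767826468], [241.31991605575593, 125.00260903974595]]
1 0.022 [[132.4532062260789, 120.16745636909279], [122.75034428155402, 133.6855259300689], [106.67581847857372, 129.91889666244543], [116.50020364079919, 116.4693798423154]]
1 0.01 [[130.695272577609, 108.89263357065934], [120.90562340570895, 122.40445313476312], [104.71936397049006, 118.63962888185651], [114.6322103056064, 105.19682180828784]]
1 0.0 [[129.210876423289, 99.37219255902066], [119.34775398436472, 112.87757100430916], [103.06719204547895, 109.11459802385599], [113.05493309119771, 95.67861390026128]]
dark extents rows per col
96 64; 100 74; 104 85; 108 94; 112 114; 116 115; 120 115; 124 108; 128 103; 132 None; 136 None; 206 85; 210 85; 214 98; 218 127; 222 138; 226 139; 230 134; 234 127; 238 93; 242 90;
```

In both pictures the open fingertips sit only about 1–2 mm ahead of the TCP, not 22 mm, so they passed just over the tray top without contact (forces about 0, tray unmoved). I'll raise, back off, go down about 20 mm lower and re-approach.

```bash
python3 -m jog '[{"grip":0,"travel":[0,0,1],"twist":0},{"grip":0,"travel":[-0.2,-1.2,0],"twist":0},{"grip":0,"travel":[-0.3,-2,0],"twist":0},{"grip":0,"travel":[-0.2,-1.5,0],"twist":0},{"grip":0,"travel":[0,0,-1],"twist":0},{"grip":0,"travel":[0,0,-0.8],"twist":0},{"grip":0,"travel":[0,0,-0.4],"twist":0},{"grip":0,"travel":[0,0,0],"twist":0}]'; python3 -m jog '[{"grip":0,"travel":[0,0,-0.4],"twist":0},{"grip":0,"travel":[0,0,-0.2],"twist":0},{"grip":0,"travel":[0,0,-0.1],"twist":0},{"grip":0,"travel":[0,0,0],"twist":0}]'
```

```text
time: 11.4
position: [0.5882, -0.073, 0.0156]
tool_rot: [0.758, 0.652, -0.001, -0.001]
ft_force: [0.4, 0.4, 0.5]
grip_width: 0.087
time: 11.8
position: [0.5891, -0.0737, 0.0099]
tool_rot: [0.759, 0.652, -0.0, -0.0]
ft_force: [-0.3, 0.6, -0.0]
grip_width: 0.0869
```

```bash
python3 -m jog '[{"grip":0,"travel":[0.1,0.7,0],"twist":0},{"grip":0,"travel":[0.1,0.8,0],"twist":0},{"grip":0,"travel":[0.1,0.5,0],"twist":0},{"grip":0,"travel":[0.05,0.3,0],"twist":0},{"grip":0,"travel":[0.05,0.3,0],"twist":0},{"grip":0,"travel":[0.05,0.3,0],"twist":0}]'; python3 -m jog '[{"grip":0,"travel":[0.05,0.3,0],"twist":0}]'; python3 -m jog '[{"grip":0,"travel":[0.05,0.3,0],"twist":0}]'; python3 - <<'E'
from h import *
a=camera("scene");S=cv2.imread("pics/scene1.png")[:,:,::-1].copy()
d=cv2.absdiff(a,S).max(2)[225:300,320:380];print((d>40).sum())
E
```

```text
time: 12.4
position: [0.5939, -0.0455, 0.01]
tool_rot: [0.758, 0.652, -0.0, 0.001]
ft_force: [-0.4, -4.4, -0.1]
grip_width: 0.087
time: 12.5
position: [0.5943, -0.0426, 0.01]
tool_rot: [0.758, 0.652, -0.0, 0.001]
ft_force: [-1.5, -4.4, -0.4]
grip_width: 0.0868
time: 12.6
position: [0.5948, -0.0394, 0.01]
tool_rot: [0.759, 0.652, -0.0, 0.0]
ft_force: [-0.4, -4.7, 0.7]
grip_width: 0.087
154
```

Contact is at 4.5 N of sliding friction. Now I push along the arc that turns the tray to the dispenser's heading.

```bash
python3 -m jog '[{"grip":0,"travel":[0.2,0.5,0],"twist":0.6},{"grip":0,"travel":[0.19,0.7,0],"twist":0.8},{"grip":0,"travel":[0.18,0.8,0],"twist":0.9},{"grip":0,"travel":[0.17,0.84,0],"twist":0.9},{"grip":0,"travel":[0.16,0.84,0],"twist":0.95},{"grip":0,"travel":[0.15,0.84,0],"twist":0.95},{"grip":0,"travel":[0.13,0.84,0],"twist":0.95},{"grip":0,"travel":[0.13,0.84,0],"twist":0.95}]'
```

```text
time: 13.45
position: [0.6079, 0.0239, 0.01]
tool_rot: [0.717, 0.697, 0.0, 0.0]
ft_force: [-0.1, -3.9, -0.1]
grip_width: 0.0869
```

```bash
python3 -m jog '[{"grip":0,"travel":[0.11,0.84,0],"twist":0.85},{"grip":0,"travel":[0.1,0.84,0],"twist":0.85},{"grip":0,"travel":[0.09,0.84,0],"twist":0.85},{"grip":0,"travel":[0.08,0.84,0],"twist":0.85},{"grip":0,"travel":[0.08,0.8,0],"twist":0.8},{"grip":0,"travel":[0.07,0.75,0],"twist":0.75},{"grip":0,"travel":[0.06,0.7,0],"twist":0.7},{"grip":0,"travel":[0.05,0.6,0],"twist":0.7}]'; python3 -m jog '[{"grip":0,"travel":[0,0,0],"twist":0}]'; python3 - <<'E'
from h import *
from scipy.spatial.transform import Rotation as R
np.set_printoptions(precision=4,suppress=True)
o=get_obs();x=R.from_quat(o["tool_rot"]).as_matrix()[:,0];th=np.arctan2(x[1],x[0]);p=o["position"];print(p,np.degrees(th),o["ft_force"],o["time"])
v=[p[0]+.0845*np.cos(th),p[1]+.0845*np.sin(th),th];print("pred tray",v)
D=[.5895,.311,1.6965]
c={"top":(150,130,120),"scene":(300,190,130)};out=[]
for n,(x0,y0,w) in c.items():
    im=camera(n);f=400/w;hh=w
    if n=="top":cv2.imwrite("pics/top2.png",im[:,:,::-1])
    else:cv2.imwrite("pics/scene2.png",im[:,:,::-1])
    A=cv2.resize(im[y0:y0+hh,x0:x0+w],(400,400),interpolation=cv2.INTER_CUBIC)
    def poly(X,col):
        q=((proj(n,X)-(x0,y0)+.5)*f).astype(int);cv2.polylines(A,[q],True,col,1)
    poly(place(v,[(i*.075,j*.07,.026) for i,j in((1,1),(1,-1),(-1,-1),(-1,1))]),(0,255,255))
    for s in(1,-1):
        poly(place(D,[(0,s*.04,.013),(-.024,s*.04,.013)]),(255,255,0))
    out.append(A)
cv2.imwrite("pics/mid.png",np.hstack(out)[:,:,::-1])
E
```

```text
time: 14.25
position: [0.6142, 0.0858, 0.01]
tool_rot: [0.677, 0.736, 0.0, 0.0]
ft_force: [-0.5, -4.8, 0.7]
grip_width: 0.0872
time: 14.35
position: [0.614, 0.0867, 0.0099]
tool_rot: [0.678, 0.735, 0.0, -0.001]
ft_force: [0.8, -0.9, 0.2]
grip_width: 0.0873
[0.614  0.0867 0.0099] 94.69869110022287 [ 0.7865 -0.9447  0.1636] 14.35
pred tray [np.float64(0.6070388406264539), np.float64(0.17092174060022824), np.float64(1.6528039570279407)]
```

View pics/mid.png

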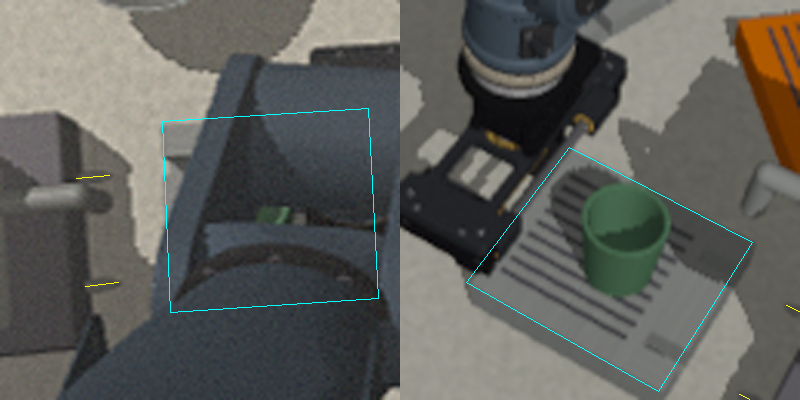

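The tray followed as predicted: the overlay fits within about a pixel in the scene view, and the cup is standing in the middle. Next I refine the tray and dispenser poses by fitting edges numerically.

```bash
cat > ef.py <<'E'
from h import *
np.set_printoptions(precision=4,suppress=True)
from scipy.ndimage import map_coordinates
def edgefit(views,edges,v0,win=3.0,it=6):
    v=np.array(v0,float)
    for k in range(it):
        obs=[];w=max(1.2,win*(.7**k))
        for c,g in views:
            for a,b in edges[c]:
                a,b=np.array(a,float),np.array(b,float)
                for u in np.linspace(.06,.94,25):
                    m=a+(b-a)*u;q=proj(c,place(v,[m,m+(b-a)*1e-3]));d=q[1]-q[0];d/=np.hypot(*d);n=np.array([-d[1],d[0]])
                    s=np.arange(-w,w+.01,.2);P=q[0]+s[:,None]*n
                    pr=map_coordinates(g,[P[:,1],P[:,0]],order=1);gr=np.abs(np.gradient(pr,.2))
                    i=gr.argmax()
                    if gr[i]>6 and 0<i<len(s)-1:
                        wt=gr**4;obs.append((c,m,n,n@(P[0])+ (wt@s/wt.sum()-s[0])))
        f=lambda v:np.array([n@proj(c,place(v,[m]))[0]-o for c,m,n,o in obs])
        r=least_squares(f,v,loss="soft_l1",f_scale=.4);v=r.x
    return v,len(obs),np.median(np.abs(r.fun))
def gray(f):return cv2.GaussianBlur(cv2.imread(f,0).astype(float),(0,0),.8)
a,b,h=.075,.07,.026
# tray: +x top edge pieces, -y side top/bottom, other edges
TX=[((a,-b,h),(a,-.047,h)),((a,-.033,h),(a,.033,h)),((a,.047,h),(a,b,h))]
T_scene=TX+[((a,-b,h),(-a,-b,h)),((a,-b,0),(-a,-b,0)),((a,-b,0),(a,b,0)),((a,b,h),(-a,b,h))]
T_all=T_scene+[((-a,-b,h),(-a,b,h))]
D_scene=[((0,-.085,.05),(0,.085,.05)),((0,-.085,0),(0,.085,0)),((0,-.085,0),(0,-.085,.05)),((0,-.075,.24),(0,.075,.24))]
D_top=[((0,-.085,0),(0,.085,0)),((0,-.085,.05),(0,.085,.05)),((0,-.075,.24),(0,.075,.24))]
E
python3 - <<'E'
from ef import *
s0,t0,s2=gray("pics/scene0.png"),gray("pics/top0.png"),gray("pics/scene2.png")
t1=[.6056,.0375,1.417]
print("tray0 scene",edgefit([("scene",s0)],{"scene":T_all},t1))
print("tray0 top",edgefit([("top",t0)],{"top":TX+[((a,-b,h),(-a,-b,h)),((a,b,h),(-a,b,h)),((-a,-b,h),(-a,b,h))]},t1))
print("tray2 scene",edgefit([("scene",s2)],{"scene":T_scene},[.607,.1709,1.653]))
D=[.5895,.311,1.6965]
print("disp scene",edgefit([("scene",s0)],{"scene":D_scene},D))
print("disp top",edgefit([("top",t0)],{"top":D_top},D))
print("disp both",edgefit([("top",t0),("scene",s0)],{"top":D_top,"scene":D_scene},D))
E
```

```text
tray0 scene (array([0.6062, 0.0387, 1.4114]), 112, np.float64(0.11798321383226273))
tray0 top (array([0.6044, 0.0375, 1.4106]), 148, np.float64(0.1045414333038508))
tray2 scene (array([0.6059, 0.177 , 1.6611]), 140, np.float64(0.0972794018049683))
disp scene (array([0.5813, 0.3104, 1.6485]), 66, np.float64(0.18882036460740892))
disp top (array([-6.5874, -0.5959,  1.6946]), 0, np.float64(nan))
disp both (array([0.596 , 0.3121, 1.6738]), 108, np.float64(0.29922362848716233))
  return _methods._mean(a, axis=axis, dtype=dtype,
  ret = ret.dtype.type(ret / rcount)
```

```bash
python3 - <<'E'
from ef import *
t=lambda x,y:("top",np.array([60+(x+.5)/3-.5,145+(y+.5)/3-.5]))
s=lambda x,y:("scene",np.array([270+(x+.5)/3-.5,200+(y+.5)/3-.5]))
d=[(*t(322,57),(0,-.085,.05)),(*t(355,267),(0,.085,.0)),(*t(371,112),(-.024,-.04,.013)),(*t(379,210),(-.024,.04,.013)),
(*s(436,398),(0,-.085,.05)),(*s(427,432),(0,-.085,0)),(*s(420,355),(-.024,-.04,.013)),(*s(467,268),(-.024,.04,.013)),(*s(433,181),(-.055,0,.152))]
v,r=fit(d,[.59,.31,1.69]);print("disp nohead",v);print(r.round(2).tolist())
# triangulate peg tips freely
for A,B in((t(371,112),s(420,355)),(t(379,210),s(467,268))):
    q=least_squares(lambda X:np.r_[proj("top",[X])[0]-A[1],proj("scene",[X])[0]-B[1]],[.6,.29,.013]);print("tip",q.x,q.fun.round(2))
s2=gray("pics/scene2.png")
for nm,E in(("top edges",TX+[((a,-b,h),(-a,-b,h)),((a,b,h),(-a,b,h))]),("top-only x,-y",TX+[((a,-b,h),(-a,-b,h))])):
    for w in(2,3,5): print(nm,w,edgefit([("scene",s2)],{"scene":E},[.607,.1709,1.653],win=w))
g=s2
for nm,e in(("+x",TX[1]),("+x bottom",((a,-b,0),(a,b,0)))):
    for u in(.2,.5,.8):
        for v in([.607,.1709,1.653],):
            m=np.array(e[0])+(np.array(e[1])-e[0])*u; X=place(v,[m+[dx,0,0] for dx in np.arange(-.012,.016,.002)]);q=proj("scene",X)
            print(nm,u,map_coordinates(g,[q[:,1],q[:,0]],order=1).round().astype(int))
E
```

```text
disp nohead [0.5893 0.3106 1.7017]
[[-0.82, -1.17], [0.58, 0.29], [-0.93, 0.07], [-0.73, -0.3], [-0.08, 0.12], [-1.06, 0.16], [0.21, -0.36], [-0.4, -0.48], [0.37, -1.24]]
tip [0.6322 0.2913 0.0105] [-0.32  0.2  -0.32  0.01]
tip [0.5517 0.2817 0.0096] [-0.38  0.23 -0.39  0.02]
top edges 2 (array([0.6061, 0.1769, 1.6624]), 114, np.float64(0.11970240186192882))
top edges 3 (array([0.6061, 0.1769, 1.6624]), 114, np.float64(0.11957716303678723))
top edges 5 (array([0.6061, 0.1769, 1.6624]), 114, np.float64(0.11902421688130715))
top-only x,-y 2 (array([0.6059, 0.1769, 1.6627]), 97, np.float64(0.1062982370985992))
top-only x,-y 3 (array([0.6059, 0.1769, 1.6627]), 97, np.float64(0.1054530264405571))
top-only x,-y 5 (array([2.4562, 0.474 , 4.791 ]), 0, np.float64(nan))
+x 0.2 [119 118 118 118 118 117 115 109 110 123 140 148 149 149]
+x 0.5 [119 119 118 118 118 118 115 110 110 123 139 148 151 151]
+x 0.8 [119 119 118 118 119 118 115 111 113 126 141 147 140 129]
+x bottom 0.2 [119 119 118 118 116 111 110 121 138 148 150 149 147 146]
+x bottom 0.5 [118 118 118 117 115 110 109 122 138 147 148 147 148 150]
+x bottom 0.8 [100 103 108 109 107 101 103 110 113 107 100  95  94  93]
  return _methods._mean(a, axis=axis, dtype=dtype,
  ret = ret.dtype.type(ret / rcount)
```

The fits agree: dispenser about (0.589, 0.3105, yaw 1.695); tray laterally on axis (within 1 mm), about 65 mm short and 2° to turn. I'll push 36 mm while taking out the 2°, then measure again.

```bash
python3 -m jog '[{"grip":0,"travel":[0,0.4,0],"twist":0.2},{"grip":0,"travel":[0,0.5,0],"twist":0.4},{"grip":0,"travel":[-0.02,0.5,0],"twist":0.4},{"grip":0,"travel":[-0.02,0.55,0],"twist":0.4},{"grip":0,"travel":[-0.03,0.55,0],"twist":0.4},{"grip":0,"travel":[-0.03,0.55,0],"twist":0.4},{"grip":0,"travel":[-0.04,0.55,0],"twist":0.2},{"grip":0,"travel":[0,0,0],"twist":0}]'; python3 - <<'E'
from ef import *
from scipy.spatial.transform import Rotation as R
o=get_obs();x=R.from_quat(o["tool_rot"]).as_matrix()[:,0];th=np.arctan2(x[1],x[0]);p=o["position"]
v=np.array([p[0]+.0845*np.cos(th),p[1]+.0845*np.sin(th),th]);print(p,np.degrees(th),o["ft_force"],"pred",v)
im=camera("scene");cv2.imwrite("pics/scene3.png",im[:,:,::-1]);g=gray("pics/scene3.png")
D=[.5892,.3105,1.695]
def rel(v):
    d=np.array(v[:2])-D[:2];c,s=np.cos(D[2]),np.sin(D[2]);return np.array([c*d[0]+s*d[1],-s*d[0]+c*d[1],v[2]-D[2]])
print("pred rel",rel(v))
for E in(TX+[((a,-b,h),(-a,-b,h))],T_scene):
    for w in(2,3):
        f=edgefit([("scene",g)],{"scene":E},v,win=w);print(f,rel(f[0]))
E
```

```text
time: 15.25
position: [0.6124, 0.1226, 0.01]
tool_rot: [0.662, 0.75, 0.0, -0.0]
ft_force: [-0.0, 1.2, 0.6]
grip_width: 0.0873
[0.6124 0.1226 0.01  ] 97.09590420329907 [-0.0194  1.2333  0.5953] pred [0.602  0.2065 1.6946]
pred rel [-0.1048  0.0002 -0.0004]
(array([0.6017, 0.2096, 1.6819]), 97, np.float64(0.20403204590689938)) [-0.1017  0.0001 -0.0131]
(array([0.6017, 0.2096, 1.6819]), 97, np.float64(0.2040552125511681)) [-0.1017  0.0001 -0.0131]
(array([0.6017, 0.2093, 1.6871]), 149, np.float64(0.19822930458343535)) [-0.1019  0.0001 -0.0079]
(array([0.6017, 0.2093, 1.6871]), 150, np.float64(0.19483620971261217)) [-0.1019  0.0001 -0.0079]
```

Aligned within 1 mm and under 1°. Now the straight push onto the pegs, watching the force.

```bash
python3 -m jog '[{"grip":0,"travel":[-0.05,0.4,0],"twist":0},{"grip":0,"travel":[-0.05,0.4,0],"twist":0},{"grip":0,"travel":[-0.05,0.4,0],"twist":0},{"grip":0,"travel":[-0.05,0.4,0],"twist":0}]'; python3 -m jog '[{"grip":0,"travel":[-0.05,0.4,0],"twist":0},{"grip":0,"travel":[-0.04,0.3,0],"twist":0}]'; python3 -m jog '[{"grip":0,"travel":[-0.03,0.2,0],"twist":0}]'; python3 -m jog '[{"grip":0,"travel":[-0.03,0.2,0],"twist":0}]'
```

```text
time: 15.7
position: [0.611, 0.1371, 0.0102]
tool_rot: [0.662, 0.749, 0.0, 0.0]
ft_force: [0.6, -5.0, 0.1]
grip_width: 0.0866
time: 15.9
position: [0.61, 0.1444, 0.0102]
tool_rot: [0.662, 0.749, 0.0, 0.0]
ft_force: [0.6, -4.5, 2.4]
grip_width: 0.0875
time: 16.0
position: [0.6097, 0.1464, 0.0102]
tool_rot: [0.662, 0.749, 0.0, 0.0]
ft_force: [0.6, -5.3, 1.5]
grip_width: 0.0873
time: 16.1
position: [0.6094, 0.1482, 0.0101]
tool_rot: [0.662, 0.749, 0.0, 0.0]
ft_force: [1.1, -4.8, 1.1]
grip_width: 0.0872
```

Pegs are entering freely (force is still just sliding friction). I'll continue in small steps until the force rises.

```bash
python3 -m jog '[{"grip":0,"travel":[-0.03,0.2,0],"twist":0}]';  python3 -m jog '[{"grip":0,"travel":[-0.02,0.15,0],"twist":0}]'; python3 -m jog '[{"grip":0,"travel":[-0.01,0.1,0],"twist":0}]'; python3 -m jog '[{"grip":0,"travel":[-0.01,0.1,0],"twist":0}]'
```

```text
time: 16.2
position: [0.6093, 0.1491, 0.0102]
tool_rot: [0.662, 0.75, -0.001, 0.001]
ft_force: [1.0, -13.7, 1.7]
grip_width: 0.0871
time: 16.3
position: [0.6093, 0.1491, 0.0102]
tool_rot: [0.662, 0.75, -0.001, 0.002]
ft_force: [1.0, -17.0, 2.2]
grip_width: 0.087
time: 16.4
position: [0.6093, 0.1491, 0.0102]
tool_rot: [0.662, 0.75, -0.002, 0.002]
ft_force: [0.6, -18.1, 1.9]
grip_width: 0.0871
time: 16.5
position: [0.6092, 0.1492, 0.0102]
tool_rot: [0.662, 0.75, -0.002, 0.002]
ft_force: [0.8, -21.1, 2.5]
grip_width: 0.087
```

A hard stop at 14–21 N, right where the edge fit puts home (-75 mm). I'll back off, clear the arm and check.

```bash
python3 -m jog '[{"grip":0,"travel":[0.05,-0.5,0],"twist":0},{"grip":0,"travel":[0.1,-1,0],"twist":0},{"grip":0,"travel":[0.2,-2,0],"twist":0},{"grip":0,"travel":[0.2,-2,0],"twist":0},{"grip":0,"travel":[0,-3,2],"twist":0},{"grip":0,"travel":[0,-3,4],"twist":0},{"grip":0,"travel":[0,-3,4],"twist":0},{"grip":0,"travel":[0,-3,4],"twist":0}]'; python3 -m jog '[{"grip":0,"travel":[-2,-3.5,2],"twist":0},{"grip":0,"travel":[-2,-3.5,2],"twist":0},{"grip":0,"travel":[-2,-3.5,0],"twist":0},{"grip":0,"travel":[-2,-3.5,0],"twist":0},{"grip":0,"travel":[-1,-2,0],"twist":0},{"grip":0,"travel":[0,0,0],"twist":0}]'; python3 - <<'E'
from ef import *
D=[.5892,.3105,1.695]
def rel(v):
    d=np.array(v[:2])-D[:2];c,s=np.cos(D[2]),np.sin(D[2]);return np.array([c*d[0]+s*d[1],-s*d[0]+c*d[1],v[2]-D[2]])
S=camera("scene");T=camera("top");cv2.imwrite("pics/scene4.png",S[:,:,::-1]);cv2.imwrite("pics/top4.png",T[:,:,::-1])
gs,gt=gray("pics/scene4.png"),gray("pics/top4.png")
v0=[.5988,.236,1.695]
Es=[((a,-b,h),(-a,-b,h)),((a,-b,0),(-a,-b,0)),((-a,-b,h),(-a,b,h))];Et=[((a,-b,h),(-a,-b,h)),((-a,-b,h),(-a,b,h)),((a,b,h),(-a,b,h))]
for nm,vw in(("scene",[("scene",gs)]),("top",[("top",gt)]),("both",[("scene",gs),("top",gt)])):
    f=edgefit(vw,{"scene":Es,"top":Et},v0);print(nm,f,rel(f[0]))
print("exp cup rim px",proj("top",[[.5985,.236,.088]]),proj("scene",[[.5985,.236,.088]]))
f=lambda im,x,y,w,h_,W,H:cv2.resize(im[y:y+h_,x:x+w],(W,H),interpolation=cv2.INTER_CUBIC)
cv2.imwrite("pics/fin.png",np.hstack([f(T,110,130,150,150,400,400),f(S,310,160,200,200,400,400)])[:,:,::-1])
E
```

```text
time: 17.3
position: [0.6134, -0.0213, 0.1509]
tool_rot: [0.662, 0.749, 0.0, -0.001]
ft_force: [1.0, 0.1, 1.1]
grip_width: 0.0872
time: 17.9
position: [0.523, -0.183, 0.1899]
tool_rot: [0.664, 0.748, 0.0, -0.0]
ft_force: [-0.8, -0.9, 0.6]
grip_width: 0.0869
scene (array([0.5983, 0.2349, 1.6953]), 72, np.float64(0.07255334241754952)) [-0.0761  0.0003  0.0003]
top (array([0.5954, 0.2344, 1.698 ]), 71, np.float64(0.3513343786572989)) [-0.0763  0.0032  0.003 ]
both (array([0.5979, 0.2348, 1.6952]), 127, np.float64(0.18416291330514412)) [-0.0762  0.0008  0.0002]
exp cup rim px [[197.0665 192.7144]] [[400.1461 272.293 ]]
```

View pics/fin.png

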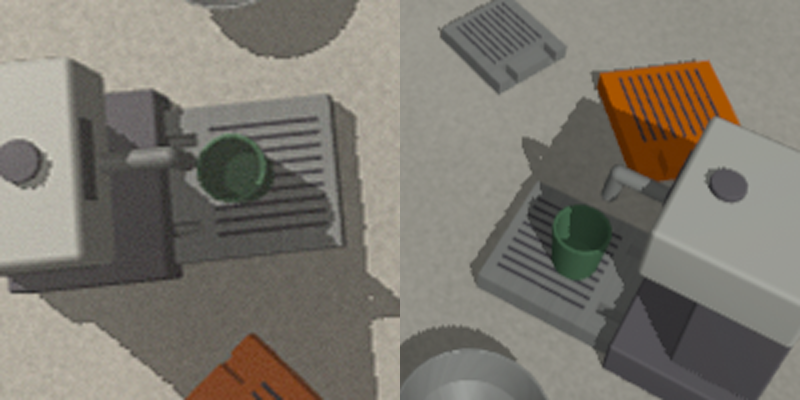

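The last picture shows the tray square against the dispenser with the pegs in the slots. The cup is upright and central (rim about (197,192) in the top view, (197,193) expected), and the neighbours in view look untouched. The fit gives -76 mm, under 1 mm lateral and about 0 rad. The arm is clear, so I hand in.

```bash
python3 - <<'E'
from rig import *
print(get_obs()["time"]); print(hand_in())
E
```

```text
18.0
the job is handed in; nothing more can be done
None
```

The small green cup now stands upright in the middle of the drip tray, and the tray is pushed onto both pegs against the dispenser. I placed and released the cup first, then pushed the tray with the open fingers along the shelf. I handed in at 18.0 s of the 72 s allowed, with the arm clear.

- **Tray home:** The push met a hard stop, rising from about 5 N to 21 N with no further motion. The two-camera edge fit then put the tray at dispenser x = -76 mm (home is -75 mm), y = +0.8 mm and yaw error below 0.001 rad. The top view alone gave y = +3 mm, with a poorer fit. I saw no gap in the last picture, but the shadow there makes 1 mm impossible to tell.
- **Cup:** In the last picture it is upright. Its rim is within about 1 px of the expected spot in the top view. In the scene view it is about 3 px (5 mm) off, and that camera's fits had shown a similar height bias before.
- **Other objects:** I moved nothing else on purpose. The last picture covered the area around the dispenser; I did not re-measure the tall cup, dish rack and lunch box at the end.
- **Disagreement with the description:** The open fingertips stood only about 1–2 mm ahead of the TCP, not the stated 22 mm. My first push therefore passed just over the tray without touching it. I backed off and repeated it 20 mm lower.

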